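# Press the lever to let a gudgeon pin out of the workshop's pin chute

### The arm

A 6-joint arm with a two-finger parallel gripper is mounted at the origin on the work surface. World frame = base frame: x ahead of the robot, y to its left, z up, the work surface at z = 0. Lengths are in mm, angles in rad, forces in N, time in s.
With the tool pointing down it reaches from about 400 to 925 mm from the base axis. Payload 3.4 kg.
Tool frame: the origin (TCP) lies midway between the tips of the shut fingers; the grasp point (between the pads) lies 19 mm behind it; z points along the fingers, y is the line along which they close (so a half turn about z gives the same grasp; the last joint's range is limited). The gripper opens to 85 mm and grips with 20 to 120 N. Pads are 22 mm wide; open, the fingers measure 114 mm over their backs; the gripper's body (76 mm by 85 mm) begins 54 mm behind the grasp point. The pads swing forward as they close: fully open they stand 13 mm farther back than shut.
Start: joints at [-1.407, 0.307, 1.506, -0, 1.328, -0.073], TCP at [135.425, -558.83, 231.305] pointing down, gripper open.
Joint ranges: [-3.12, 3.12], [-1.05, 2.28], [0.14, 2.33], [-1.42, 4.57], [0.1, 2.73], [-2.68, 2.68]. Speed limits (rad/s): [2.57, 2.57, 3.14, 3.14, 3.14, 3.14].

### API

Orientations are given as a rotation vector (axis times angle).
In Python, from rig import bot gives the robot as it stands. The module is installed in compiled form; this text tells all that it offers. Calls block until the motion is done:
- bot.move_pose(position, orientation): joint-space move of the TCP to a pose.
- bot.line_to(position, rotation=None, speed=150, contact_N=None): straight line of the TCP; rotation=None keeps the orientation; speed is the mean speed in mm/s. With contact_N (N) it stops when the force on the tool has changed by that much, and returns True; else False.
- bot.move_joints(angles): joint-space move.
- bot.let_go() and bot.clamp(strength=None): open the fingers fully, or close them until they stop; strength is the grip in N (None keeps the last).
- bot.wait(seconds).
- bot.solve_ik(position, orientation): joint angles nearest the present ones, or None.
- bot.sense(): the state.
- bot.grab_frame(name): name is "scene" or "side" or "wrist"; returns a dict with "frame" (420x560x3 uint8, red, green, blue), "camera_matrix" (3x3 intrinsics, pixels), "position" and "attitude" of the camera in the world; the wrist camera has in their place "mount" (4x4, takes a point from camera to tool coordinates, whose origin is the TCP and whose axes are the flange's). Camera axes: x right, y up, looking along -z (the intrinsics and any distortion apply to the point x, -y, -z); pixel columns grow to the right and rows downward; lengths in mm; the calibration is good to about 2 mm. A picture is of the moment at which its call begins: read the wrist's pose just before it. There is no depth.
A pose or a line that the arm cannot do raises bot.MotionError and nothing moves.
- bot.job_done(): hands the job in; it is judged then, once.
The state is a dict: "time_s": time; "joint_positions": joint angles; "qvel": joint speeds; "joint_efforts": joint torques, N m; "position": TCP position; "tcp_rot": TCP orientation; "contact_force": force on the tool from outside, world axes, zero at the start; "ft_torque": the same for the moment, N m; "grip_width": finger opening in mm; "finger_force": force on a finger pad.
Only numpy, scipy, OpenCV 4.12 (cv2) and the standard library are available. Lean on these libraries where they do the work, as an engineer would, in place of code of your own. Each camera call takes 0.05 s, during which the arm holds its last target. There are 200 camera calls.

### The job

Press down the red pad at the long end of the lever to raise the heavy yellow flap of the pin chute, and keep it pressed until the steel pin has rolled out into the tray at the bottom; then ease the lever back up so that the flap shuts fully without slamming, and take your hand away. Press only on the red pad, not on the bare bar: do not touch the flap or the pin, do not lift the lever out of its saddle, and leave the socket, the grease jar and the wrench where they stand.

Things in the scene. Friction and masses are not known exactly. Their poses are not given: they have to be found in the camera images.
- chute: Blue pin chute, fixed, on a dark base plate 6 mm thick. Origin on the bench below the flap's front edge, mid-chute; x across (lever on the -x side, 90 mm from the middle), y up the slope, z up. Its 84 mm wide floor slopes down 12 deg to -y: y 0 to 125 mm under the flap, y 0 to -130 mm the open tray, walls 50 mm high, black end wall. Blue hopper 130 x 140 x 210 mm at y 127 to 267.
- tray (a point): Point on the tray floor just before the rubber end wall, 16 mm above the bench, where the pin comes to rest (its axis about 11 mm above the floor).
- lever: Loose steel lever, 305 mm long, bar 14 x 12 mm, 0.34 kg, lying in a grey saddle along the chute's y. Origin mid cross axle (12 mm thick, 60 long, along x). At rest its axes match the chute's and the bar slopes 10 deg up to its long end (-y side); it turns about x. Its short end bears under a side pin of the flap, 85 mm from the axle, so the flap's weight brings the long end back up.
- pad (a point): Centre of the top face of the red pressing pad (38 across, 60 along the lever) at its long end, 200 mm from the axle. At rest about 138 mm above the bench, sloping 10 deg. Pressing takes about 5 to 15 N until the bar meets a black rubber buffer after about 90 mm (face then about 47 mm above the bench, sloping 16 deg the other way; it shifts under 15 mm along the lever).
- axle (a point): Middle of the lever's cross axle (same point as the lever's origin).
- saddle (a point): Where the middle of the axle lies while it is seated in the saddle's open-topped slots, 88 mm above the bench, 85 mm from the flap's front edge on the -y side.
- flap (a joint): Angle of the heavy flap about its hinge (121 mm behind the front edge, along x): 0 shut, grows as its front edge rises. The pin passes under from about 0.15; lever fully pressed gives about 0.38. It falls shut by its own weight when not held up.
- flap_edge (a point): Middle of the top front edge of the heavy flap (93 mm above the bench when shut): a yellow plate 104 x 122 x 12 mm with a dark steel ballast block on top and a lip turned down at the front that holds the pin back, about 2.4 kg. A steel side pin on it sticks out over the lever's short end.
- pin: Bright steel gudgeon pin 22 mm in diameter, 60 mm long, 0.11 kg, lying across the chute behind the flap's lip (hidden under the flap at first). Origin at its centre, x along its axis.
- socket: Bystander: loose steel deep socket, 28 mm in diameter, 60 mm tall, upright; origin at the centre of its underside.
- grease: Bystander: loose grease jar with a black cap, 56 mm in diameter, 85 mm tall; origin at the centre of its underside.
- wrench: Bystander: loose wrench lying flat, 160 mm long along its x axis; origin at its underside.

How it is judged (in metres and radians):
On the way, in this order (a step that is already met when the one before it is completed fails the run):
1. the flap has been raised by the lever (value of joint flap above 0.1 rad).
2. the pin has rolled out and lies in the tray while the flap is still held up (y of pin in the frame of chute between -0.132 and -0.095 m and x of pin in the frame of chute between -0.04 and 0.04 m and z of pin in the frame of chute below 0.045 m and linear speed of pin below 0.05 m/s and value of joint flap above 0.1 rad), for 0.2 s.
At the end, for the whole second after the job is handed in: The pin lies still in the tray at the end wall (axis within about 35 mm of the end wall), the flap is shut (under 0.025 rad), and the lever is at rest with its axle in the saddle (within 8 mm) (y of pin in the frame of chute between -0.132 and -0.095 m and x of pin in the frame of chute between -0.04 and 0.04 m and z of pin in the frame of chute below 0.045 m and linear speed of pin below 0.05 m/s and value of joint flap below 0.025 rad and distance between axle and saddle below 0.008 m and linear speed of lever below 0.03 m/s); the robot touches nothing.
It fails at once if the flap slams shut (falls faster than 2 rad/s) (velocity of joint flap below -2 rad/s).
It fails at once if the robot touches the flap or the pin (contact force between any of the arm, the fingers and flap above 1 N or contact force between any of the arm, the fingers and pin above 1 N).
It fails at once if the robot presses on the bare bar of the lever instead of the red pad (contact force between any of the arm, the fingers and lever_c0 above 2 N).
It fails at once if the lever is lifted out of its saddle (distance between axle and saddle above 0.014 m).
It fails at once if the socket, the jar or the wrench is moved (by over 20 mm) (distance of any of socket, grease, wrench from where it was at the start of the episode above 0.02 m).
It also fails if it takes over 35 s, if anything falls off the work surface, if the arm or the gripper's body presses on something with over 40 N, if the wrist force passes 120 N, or if a joint passes its speed limit or range.

## Working session

There is one attempt and no reset: what is moved stays moved. The work goes in short steps, each a Python script; the robot and the scene stay as the last script left them, time stands still between calls to the robot, and variables do not carry over. Pictures are saved under pics/ and viewed, at most 10 in all, crops included, and the job is handed in when it is done.

```bash
mkdir -p pics
python3 - <<'E'
from rig import bot
import cv2,numpy as np,pickle
d={}
for n in ("scene","side"):
    f=bot.grab_frame(n); d[n]=f
    cv2.imwrite(f"pics/{n}.png",cv2.resize(f["frame"][:,:,::-1],(800,600),interpolation=cv2.INTER_CUBIC))
    print(n,f["camera_matrix"],f["position"],f["attitude"],[k for k in f])
pickle.dump(d,open("d.pkl","wb"))
s=bot.sense();print(s["time_s"],s["tcp_rot"],s["contact_force"])
E
```

```text
scene [[543.57760534   0.         278.44906791]
 [  0.         543.57760534 210.56893235]
 [  0.           0.           1.        ]] [1355.05520657 -149.4522877   775.42667355] [0.7597347  0.52239396 1.08182238] ['frame', 'camera_matrix', 'position', 'attitude']
side [[528.02130514   0.         278.50423405]
 [  0.         528.02130514 208.68158604]
 [  0.           0.           1.        ]] [ 89.61979568 793.74370864 893.25008657] [ 0.32178044 -0.99138477 -2.32294168] ['frame', 'camera_matrix', 'position', 'attitude']
0.1 [-3.11758459e+00 -3.72536014e-01  1.09405497e-04] [0.05826603 0.36482937 0.10978815]
```

View pics/scene.png

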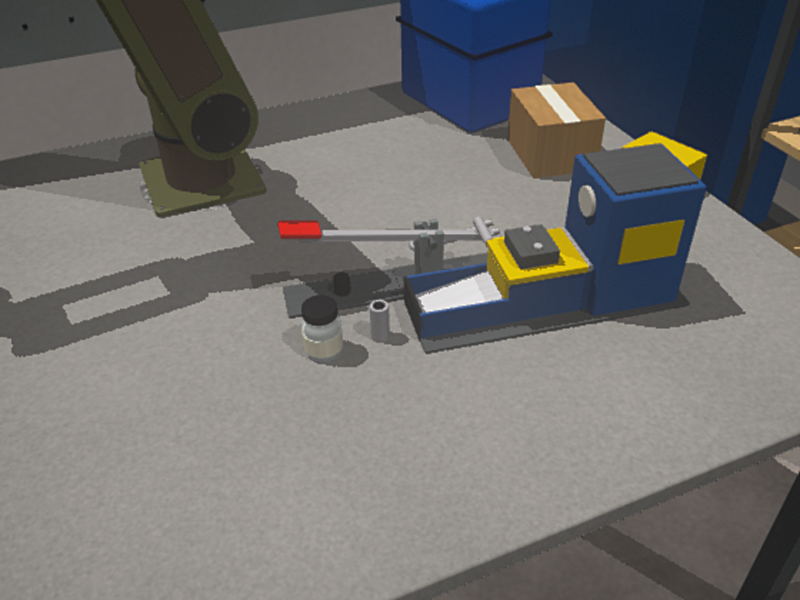

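View pics/side.png

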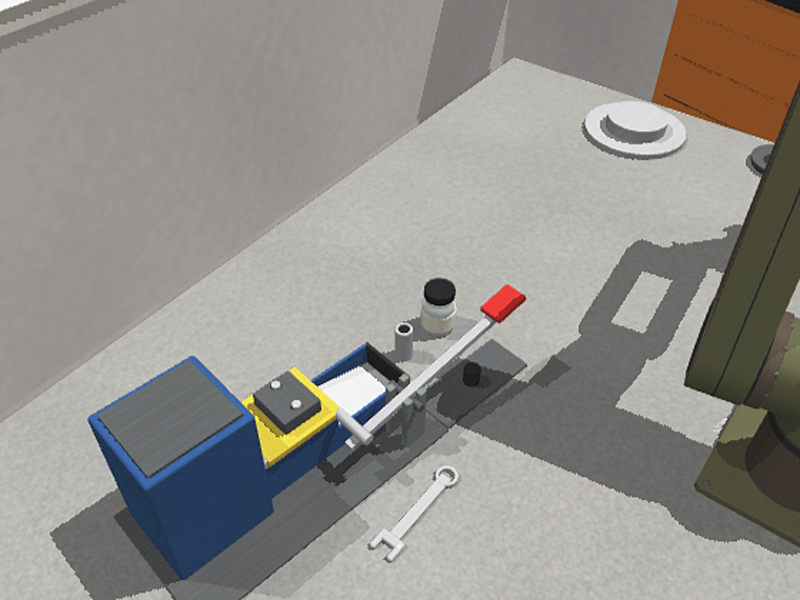

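Scene view: the red pad is at about (300,229) and the saddle at (428,235). Side view: the pad is at about (503,303) and the saddle at (405,390). The jar and socket stand beside the lever on the tray side. Next I enlarge the pad and axle areas.

Run:
```python
import cv2,numpy as np,pickle
d=pickle.load(open("d.pkl","rb"))
def crop(n,c,r):  # 50x37 px -> 400x296, x8
    return cv2.resize(d[n]["frame"][r:r+37,c:c+50,::-1],(400,296),interpolation=cv2.INTER_NEAREST)
im=np.vstack([np.hstack([crop("scene",185,142),crop("side",327,193)]),np.hstack([crop("scene",280,145),crop("side",255,255)])])
cv2.imwrite("pics/c.png",im)
```

```text
(no output)
```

View pics/c.png

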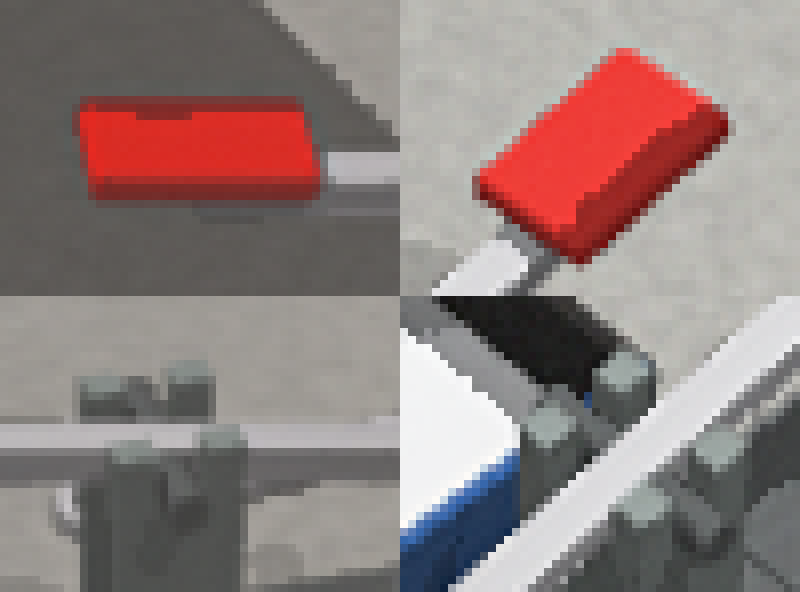

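Top row: the pad's top-face corners are clear in both views. Bottom row: the four saddle post tops are at (105,384), (190,370), (135,452), (222,436) in scene and (550,425), (625,375), (645,505), (720,445) in side. I triangulate from these.

```bash
cat > h.py <<'E'
import numpy as np,cv2,pickle
from scipy.spatial.transform import Rotation as R
d=pickle.load(open("d.pkl","rb"))
def P(f):
    W=np.diag([1,-1,-1])@R.from_rotvec(f["attitude"]).as_matrix().T
    return f["camera_matrix"]@np.c_[W,-W@f["position"]]
PS,PD=P(d["scene"]),P(d["side"])
def tri(a,b):
    X=cv2.triangulatePoints(PS,PD,np.array(a,float).T,np.array(b,float).T)
    return (X[:3]/X[3]).T
E
python3 - <<'E'
from h import *
S=lambda c,o:np.array(c)/8+o-0.5
pad=tri(S([[80,102],[90,180],[302,102],[318,180]],[185,142]),S([[325,112],[225,50],[180,245],[77,178]],[327,193]))
post=tri(S([[105,88],[190,74],[135,156],[222,140]],[280,145]),S([[225,79],[150,129],[320,149],[245,209]],[255,255])) if 0 else None
sc=S([[105,88],[190,74],[135,156],[222,140]],[280,145])
# side: +y end posts are lower-left; scene front posts (x+) = side left
sd=S([[320,149],[245,209],[225,79],[150,129]],[255,255])
post=tri(sc,sd)
# jar top centre, socket top centre, hopper top corners (full 800 coords)
k=560/800
o=tri(np.array([[320,307],[379,305],[609,194],[704,186],[668,143],[576,156]])*k,np.array([[440,291],[403,328],[193,358],[91,417],[149,487],[252,417]])*k)
# visible hopper corners: try matching below
print(pad.round(1),pad.mean(0));print(post.round(1),post.mean(0));print(o.round(1))
v=post.mean(0)-pad.mean(0);print(v,np.hypot(*v[:2]),np.degrees(np.arctan2(v[1],v[0])))
E
```

```text
[[413.5  49.8 141. ]
 [447.   42.9 139.3]
 [422.6 106.  131.2]
 [456.9  99.3 129.7]] [434.98780087  74.47956101 135.30793349]
[[448.3 257.6 101.1]
 [451.8 282.3 100.7]
 [479.9 252.6  99.8]
 [484.3 276.7 100.8]] [466.08356205 267.29899406 100.60371127]
[[551.3  61.7  78.2]
 [560.  146.4  58.9]
 [643.  455.  210.7]
 [673.  585.1 206.7]
 [554.2 609.5 208.4]
 [529.3 474.6 205.7]]
[ 31.09576118 192.81943305 -34.70422222] 195.31072711163554 80.83885409327999
```

The measurements fit what is given: pad at (435, 74.5, 136), against a stated height of 138. Pad to axle is 195 mm horizontally, against 194 expected. The lever's yaw direction is 80.8°. I'll close the fingers and approach from above, with the closing line along the lever.

```bash
cat >> h.py <<'E'
u=np.array([0.159,0.987,0]);u/=np.linalg.norm(u)
z=np.array([0,0,-1.]); y=-u; x=np.cross(y,z)
cands=[R.from_matrix(np.c_[x,y,z]).as_rotvec(),R.from_matrix(np.c_[-x,-y,z]).as_rotvec()]
AX=np.array([466.1,267.3,88.])
def pt(th,dz=0):  # pad centre at lever angle th (deg), +10 rest, -16 pressed
    t=np.radians(th); return AX+u*(-200*np.cos(t)+15.5*np.sin(t))+np.array([0,0,200*np.sin(t)+15.5*np.cos(t)+dz])
E
python3 - <<'E'
from h import *
from rig import bot
q0=bot.sense()["joint_positions"]
best=None
for i,c in enumerate(cands):
    q=[bot.solve_ik(pt(t,dz),c) for t,dz in((10,70),(10,0),(-16,0))]
    print(i,[None if a is None else np.round(a,2) for a in q])
    if all(a is not None for a in q):
        m=np.abs(np.array(q[0])-q0).max()
        if best is None or m<best[0]: best=(m,i)
print(best,pt(10),pt(-16))
c=cands[best[1]]; pickle.dump(c,open("c.pkl","wb"))
bot.clamp(30)
bot.move_pose(pt(10,60),c)
s=bot.sense();print(s["time_s"],s["position"],s["contact_force"],s["grip_width"])
ims=[bot.grab_frame(n)["frame"] for n in("scene","side")]
im=np.hstack([cv2.resize(ims[0][60:210,140:340,::-1],(400,300)),cv2.resize(ims[1][130:280,260:460,::-1],(400,300))])
cv2.imwrite("pics/a.png",im)
E
```

```text
0 [array([ 0.08,  0.14,  1.8 , -0.  ,  1.2 ,  1.81]), array([ 0.08,  0.22,  1.9 , -0.  ,  1.01,  1.81]), array([ 0.07,  0.37,  2.02, -0.  ,  0.76,  1.8 ])]
1 [array([ 0.08,  0.14,  1.8 , -0.  ,  1.2 , -1.33]), array([ 0.08,  0.22,  1.9 , -0.  ,  1.01, -1.33]), array([ 0.07,  0.37,  2.02, -0.  ,  0.76, -1.34])]
(np.float64(1.4825733438333961), 1) [435.20257143  75.5027547  137.99415571] [434.84397322  73.2767394   47.77208512]
3.3583 [435.58869108  74.91080169 198.06261971] [ 0.0863371   0.26826104 -0.54887385] 0.16436368842288782
```

View pics/a.png

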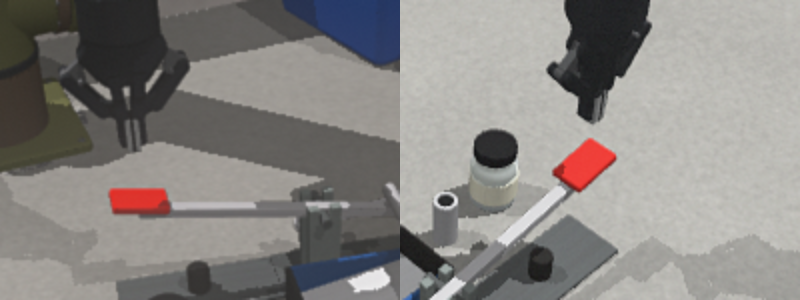

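The closed fingers hang right above the pad in both views, tip at (133,148) and (597,118). I touch it and press along the arc.

Run:
```python
from h import *
from rig import bot
c=pickle.load(open("c.pkl","rb"))
bot.line_to(pt(10,12),c,speed=80)
hit=bot.line_to(pt(10,-15),c,speed=25,contact_N=3)
s=bot.sense();zc=s["position"][2];print(hit,zc,s["contact_force"])
if hit and 125<zc<150:
    for th in (5,0,-5,-10,-14):
        bot.line_to(pt(th),c,speed=50)
        s=bot.sense();print(th,s["position"].round(1) if hasattr(s["position"],"round") else s["position"],np.round(s["contact_force"],1))
    bot.wait(1.5)
print(bot.sense()["time_s"])
ims=[bot.grab_frame(n)["frame"] for n in("scene","side")]
cv2.imwrite("pics/b.png",np.hstack([cv2.resize(ims[0][110:260,230:430,::-1],(400,300)),cv2.resize(ims[1][190:340,160:360,::-1],(400,300))]))
```

```text
True 137.6969114543859 [ 0.41874654 -0.46248329  3.32404075]
5 [434.7  71.7 120.9] [-0.5 -2.8  2.5]
0 [434.3  69.6 103.7] [-0.6 -3.2  4.1]
-5 [434.5  69.1  86.3] [-0.6 -4.3  5.8]
-10 [435.   70.4  69. ] [-0.7 -3.2  6.1]
-14 [436.   72.6  55.4] [ 0.7 -1.7  7.3]
8.75
```

View pics/b.png

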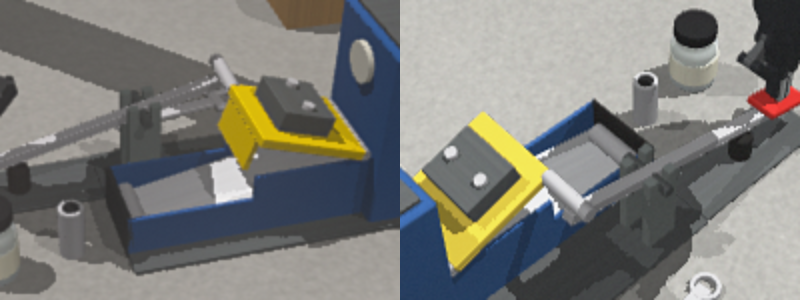

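The flap is up and the pin lies against the black end wall, at (130,195) and (610,140). I ease the lever back up.

Run:
```python
from h import *
from rig import bot
c=pickle.load(open("c.pkl","rb"))
bot.wait(1.0)
for th,v in ((-10,25),(-5,30),(0,30),(5,25),(8,15),(10,10)):
    bot.line_to(pt(th),c,speed=v)
    s=bot.sense();print(th,np.round(s["position"],1),np.round(s["contact_force"],1))
bot.line_to(pt(10,6),c,speed=10)
bot.line_to(pt(10,80),c,speed=80)
bot.wait(0.7)
s=bot.sense();print(s["time_s"],np.round(s["contact_force"],1))
ims=[bot.grab_frame(n)["frame"] for n in("scene","side")]
cv2.imwrite("pics/e.png",np.hstack([cv2.resize(ims[0][110:260,190:390,::-1],(400,300)),cv2.resize(ims[1][190:340,180:380,::-1],(400,300))]))
```

```text
-10 [434.9  70.5  68.8] [1.9 2.2 5.6]
-5 [434.2  69.4  86.1] [0.5 3.7 4.6]
0 [434.3  69.9 103.6] [-0.7  2.3  3.6]
5 [434.6  71.9 120.9] [0.5 2.  4.4]
8 [435.   73.9 131.2] [0.9 1.4 4.5]
10 [435.2  75.5 138. ] [0.8 2.1 3.3]
17.1 [-0.   0.1 -0.1]
```

View pics/e.png

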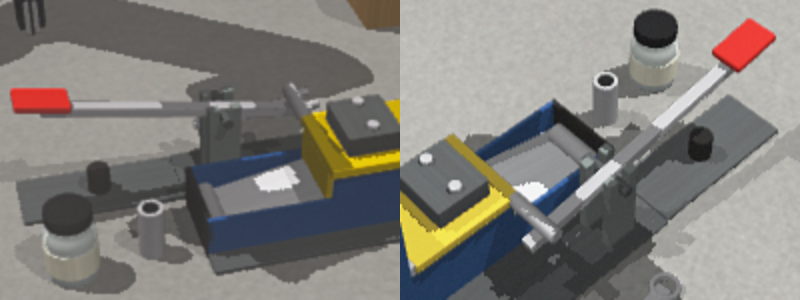

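The flap is down on the chute and the pin is at the end wall. The lever is seated, with its pad back at its first pixel position (scene 196,155 against 195,155), and nothing is touching.

```bash
python3 -c "
from rig import bot
print(bot.job_done())"
```

```text
the job is handed in; nothing more can be done
None
```

I pressed the lever by its red pad, the pin rolled out to the tray's end wall, and I eased the flap shut, took the hand away and handed the job in at about 17 s; the last pictures show everything in place, but no verdict came back.

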